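# Lid from the gravity magazine onto the tub on the scale

### The arm

A 7-joint arm with a two-finger parallel gripper is mounted at the origin on the work surface. World frame = base frame: x ahead of the robot, y to its left, z up, the work surface at z = 0. Lengths are in m, angles in rad, forces in N, time in s.
With the tool pointing down it reaches from about 0.4 to 0.85 m from the base axis. Payload 4.5 kg.
Tool frame: the origin (TCP) lies midway between the tips of the shut fingers; the grasp point (between the pads) lies 19 mm behind it; z points along the fingers, x is the direction in which the jaws open and shut, and the axes are right-handed (so a half turn about z gives the same grasp; the last joint's range is limited). The gripper opens to 88 mm and grips with 3 to 60 N. Pads are 18 mm wide; open, the fingers measure 123 mm over their backs; the gripper's body (75 mm by 187 mm) begins 45 mm behind the grasp point.
Start: joints at [1.181, 0.689, -0.195, 1.565, 0.157, 0.902, -0.215], TCP at [0.257, -0.57, 0.239] pointing down, gripper open.
Joint ranges: [-3.01, 3.01], [-0.46, 2.08], [-1.47, 1.51], [0.13, 2.56], [-1, 4.14], [0.04, 2.09], [-2.66, 2.66]. Speed limits (rad/s): [2.57, 2.57, 3.14, 3.14, 3.14, 3.14, 3.14].

### API

Orientations are given as a unit quaternion [x, y, z, w].
In Python, from plant import r gives the robot as it stands. The module is installed in compiled form; this text tells all that it offers.
- The arm moves only by the tool play_rows, never from a script. Its argument "increments" is a list of rows, each a list of 7 numbers: the opening, from 0 (shut) to 1 (fully open), then the shift along the tool's x, y, z in mm, then the turn, a rotation vector about the tool's x, y, z in rad. In form: [[hand, dx, dy, dz, wx, wy, wz], ...]. A call has exactly 8 rows; each row shifts and turns the pose as measured when the row begins, along the tool's axes as they then stand; what a row does not reach is not made up. A row lasts 1/8 s, in which the tool goes at most 62.5 mm and 10.7 degrees, less where a joint would pass 70% of its speed; a pose out of reach is approached as far as the arm can. A call is refused whole if a number of a shift passes 62.5 or a number of a turn 0.188, either way. A call with a gripper value outside its range is refused whole. The fingers move at their own pace and stop on an object; "grip_force" is the grip in N (left out, the last holds). Time passes only in rows, so rows that do not move let the fingers close, or fill a call up. It gives the time, the measured TCP pose, the force and the opening at its end, in the units of the state.
- r.get_state(): the state, without advancing time (a new reading comes with each control period).
- r.snapshot(name): name is "scene" or "top" or "wrist"; returns the picture (420x560x3 uint8, red, green, blue); there is no depth.
- r.get_calibration(name): a dict with "fx", "fy", "cx", "cy" (pixels), "dist" ([k1, k2, p1, p2, k3] as OpenCV has them; the pictures are not rectified), "R" (3x3) and "t" (3): a world point X has camera coordinates R X + t. Camera axes: x right, y down, z forward; pixel columns grow to the right and rows downward; lengths in m; the calibration is good to about 2 mm. A picture is of the moment at which its call begins: read the wrist's pose just before it. get_calibration takes no time and is no camera call; for the wrist camera it gives the pose at the moment of the call.
- r.finish_job(): hands the job in, once; it reports no verdict.
The state is a dict: "clock": time; "q": joint angles; "qd": joint speeds; "joint_torque": joint torques, N m; "tool_pos": TCP position; "eef_rot": TCP orientation; "contact_force": force on the tool from outside, world axes, zero at the start; "moment": the same for the moment, N m; "opening": opening from 0.0 (shut) to 1.0 (fully open).
Only numpy, scipy, OpenCV 4.12 (cv2) and the standard library are available. Lean on these libraries where they do the work, as an engineer would, in place of code of your own. Each camera call takes 0.05 s, during which the arm holds its last target.

### The job

Push the magazine's slide all the way in so that the bottom lid comes out at the far end, then draw the slide fully back so that the stack drops by one. Then put the lid that came out flat onto the open tub that stands on the scale, covering its mouth; take only this one lid, and leave the tub standing upright where it is on the scale.

Things in the scene. Friction and masses are not known exactly. Their poses are not given: they have to be found in the camera images.
- lid_center (a point): centre (half-way up) of the magazine's bottom lid: round, flat, white plastic, 64 mm across, 12 mm thick, about 35 g, thin grey band round its edge; 46 mm above the table at the start. Pushed out it lies at the same height on the magazine's tongue, about 83 mm along the push direction (horizontally from the knob through this lid) from where it began
- next_lid_center (a point): centre of the lid just above the bottom one at the start, the same kind; 58 mm above the table at the start, 46 mm when it has dropped to the magazine's floor
- magazine: blue-footed steel stand; origin on the table under the shaft's centre, x = push direction. Shaft 76 mm square outside, top 100 mm above the table, holding 4 lids on a floor 40 mm up. Beyond it a tongue 30 mm wide, top 40 mm up, takes the lid, which overhangs 17 mm each side where fingers can reach down; a stop 6 mm high stands at its end, x = 126 mm
- slide (a joint): travel of the magazine's flat steel slide in m: 0 = fully back (as it starts), 0.090 = all the way in against its stop, which pushes the bottom lid out; the stack then rests on the slide and drops only when the slide is fully back. No spring: it stays where left, takes 2 to 4 N to move
- slide_knob (a point): grip point of the slide's black upright knob, a block 20 mm wide across the push direction, 24 mm along it, from 50 to 105 mm above the table; this point is on its centre line 85 mm above the table, and starts 170 mm behind the shaft's centre. It moves with the slide
- tub_mouth (a point): centre of the mouth, at rim height, of the open white plastic tub standing on the white bench scale with a square metal pan; tub 75 mm high, 62 mm across its body, neck 48 mm across outside and 41 mm inside; rim 145 mm above the table. Its z axis points up. A like tub standing on the table is not meant
Things that resemble listed ones, but are neither listed nor needed, are in the scene too. Leave any orange look-alike of the part that bears tub_mouth alone.

How it is judged:
On the way, in this order (a step that is already met when the one before it is completed fails the run):
1. the slide is pushed all the way in and the bottom lid is out (value of joint slide above 0.08 m and distance of lid_center from where it was at the start of the episode above 0.07 m), for 0.1 s.
2. the slide is fully back and the stack has dropped by one (value of joint slide below 0.006 m and height (world z) of next_lid_center below 0.05 m), for 0.1 s.
At the end, for the whole second after the job is handed in: The lid lies at rest flat (10 degrees) on the rim of the tub on the scale, centred within 12.5 mm; the tub stands upright within 25 mm of where it was; the slide is fully back (6 mm) and the next lid lies on the magazine floor (within 4 mm), within 20 mm of where it began (all of step 2 and horizontal distance between lid_center and tub_mouth below 0.0125 m and z of lid_center in the frame of tub_mouth between 0.002 and 0.01 m and angle between each of lid_center, tub_mouth's own z axis and vertical below 0.17 rad and distance of tub_mouth from where it was at the start of the episode below 0.025 m and distance of next_lid_center from where it was at the start of the episode below 0.02 m and linear speed of lid below 0.02 m/s); the robot touches nothing.
It also fails if it takes over 58 s, if anything falls off the work surface, if the arm or the gripper's body presses on something with over 40 N, if the wrist force passes 120 N, or if a joint passes its speed limit or range.

## Working session

There is one attempt and no reset: what is moved stays moved. The work goes in short steps, Python scripts to look and compute and a tool call to move; the robot and the scene stay as the last step left them, time stands still between calls to the robot, and variables do not carry over. Pictures are saved under pics/ and viewed, and the job is handed in when it is done.

Besides the shell and the picture viewer there is one more tool, called after "Request:" by a JSON object that holds its "api" and its "payload", one argument or row to a line. play_rows: Moves the arm, as the interface text tells. Its arguments: {"type":"object","properties":{"increments":{"type":"array"},"grip_force":{"type":"number"}},"required":["increments"]}

```bash
mkdir -p pics
python3 - <<'E'
from plant import r
import cv2
s=r.get_state(); print({k:(v if isinstance(v,float) else [round(float(x),4) for x in v]) for k,v in s.items()})
for n in ["scene","top"]:
    im=r.snapshot(n); cv2.imwrite(f"pics/{n}0.png",im[:,:,::-1])
    c=r.get_calibration(n); print(n,c)
E
```

```text
{'clock': 0.0, 'q': [1.1808, 0.69, -0.1945, 1.5664, 0.1573, 0.9025, -0.2151], 'qd': [0.0006, -0.001, 0.0009, 0.0001, -0.002, 0.0009, -0.0004], 'joint_torque': [-0.0004, -52.7569, -1.2673, -15.343, -0.0527, 0.0067, 0.0001], 'tool_pos': [0.2567, -0.5691, 0.2379], 'eef_rot': [0.84, -0.5425, -0.0008, -0.0004], 'contact_force': [0.247, 0.5307, -0.4616], 'moment': [-0.0164, -0.0006, 0.0709], 'opening': 0.9997389546504525}
scene {'fx': 493.0167120655666, 'fy': 493.0167120655666, 'cx': 271.32962333109094, 'cy': 210.34400036839477, 'dist': array([-0.03091799,  0.        ,  0.        ,  0.        ,  0.        ]), 'R': array([[ 0.08061437,  0.9967289 ,  0.00572975],
       [ 0.70582333, -0.05302546, -0.70640054],
       [-0.70378601,  0.06099023, -0.70778912]]), 't': array([-0.18015939, -0.318999  ,  1.41308543])}
top {'fx': 480.93670965488917, 'fy': 480.93670965488917, 'cx': 275.3513072691218, 'cy': 218.5194844575287, 'dist': array([-0.03724396,  0.        ,  0.        ,  0.        ,  0.        ]), 'R': array([[-0.00666817, -0.99933469, -0.03585688],
       [-0.9818861 ,  0.01333329, -0.1890024 ],
       [ 0.18935474,  0.03394707, -0.98132175]]), 't': array([0.14511185, 0.61094533, 0.80697181])}
```

View pics/scene0.png

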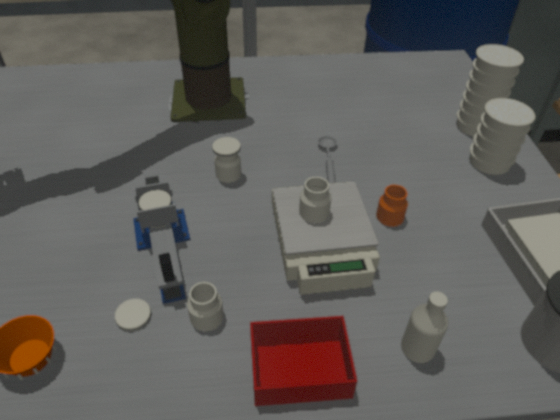

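View pics/top0.png

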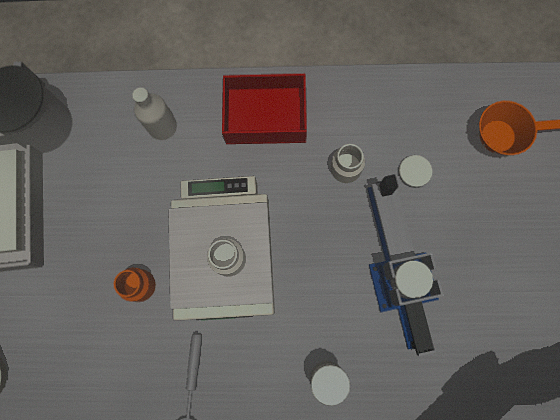

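Run:
```python
import cv2
im=cv2.imread("pics/top0.png")[150:370,340:470]; cv2.imwrite("pics/c1.png",cv2.resize(im,None,fx=2.7,fy=2.7,interpolation=cv2.INTER_CUBIC))
im=cv2.imread("pics/scene0.png")[160:320,100:230]; cv2.imwrite("pics/c2.png",cv2.resize(im,None,fx=3.7,fy=3.7,interpolation=cv2.INTER_CUBIC))
im=cv2.imread("pics/top0.png")[180:320,110:280]; cv2.imwrite("pics/c3.png",cv2.resize(im,None,fx=3.5,fy=3.5,interpolation=cv2.INTER_CUBIC))
```

```text
(no output)
```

View pics/c1.png

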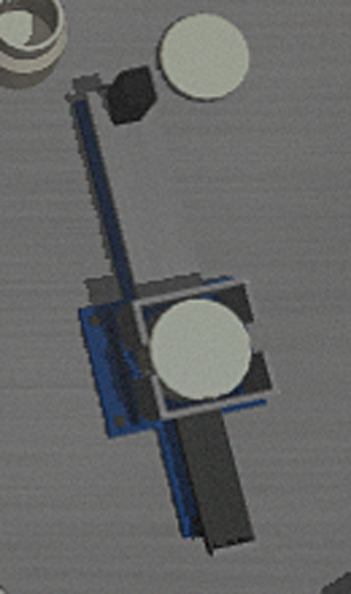

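View pics/c2.png

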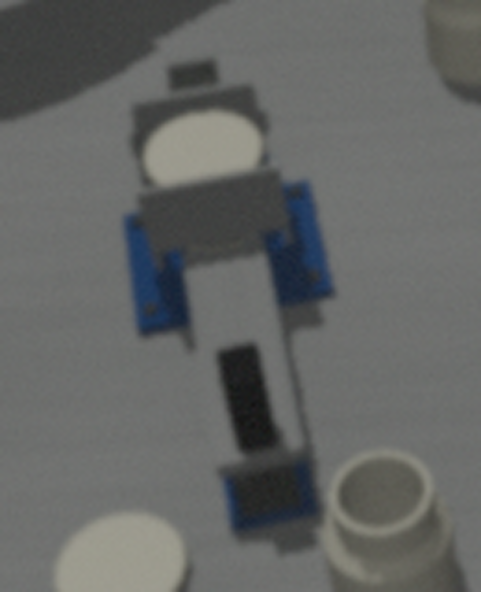

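View pics/c3.png

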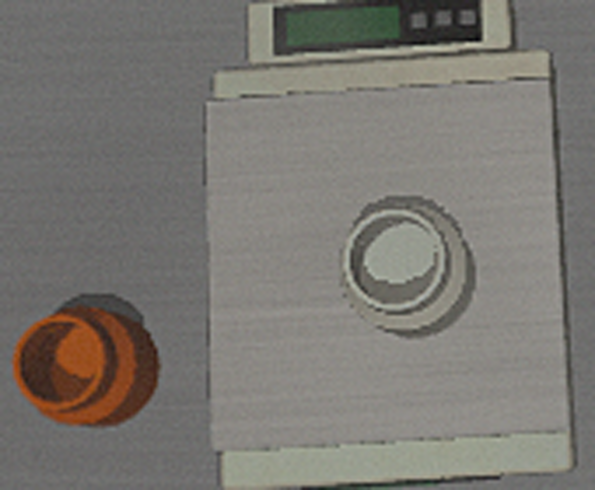

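```bash
cat > h.py <<'E'
from plant import r
import numpy as np, cv2
from scipy.spatial.transform import Rotation as Ro
def ray(c,uv):
    K=np.array([[c['fx'],0,c['cx']],[0,c['fy'],c['cy']],[0,0,1]])
    p=cv2.undistortPoints(np.array(uv,float).reshape(-1,1,2),K,np.array(c['dist'])).reshape(-1,2)
    d=np.c_[p,np.ones(len(p))]@c['R']; o=-c['R'].T@c['t']; return o,d
def plane(c,uv,z):
    o,d=ray(c,uv); return o+d*((z-o[2])/d[:,2])[:,None]
def proj(c,X):
    K=np.array([[c['fx'],0,c['cx']],[0,c['fy'],c['cy']],[0,0,1]])
    return cv2.projectPoints(np.array(X,float).reshape(-1,3),cv2.Rodrigues(c['R'])[0],np.array(c['t']),K,np.array(c['dist']))[0].reshape(-1,2)
E
python3 - <<'E'
from h import *
np.set_printoptions(precision=4,suppress=True)
ct=r.get_calibration("top");cs=r.get_calibration("scene")
t=lambda p:np.array(p)/2.7+[340,150]
s=lambda p:np.array(p)/3.7+[100,160]
co=plane(ct,t([(135,302),(246,283),(275,390),(162,418)]),.1);print(co,co.mean(0),np.linalg.norm(np.roll(co,-1,0)-co,axis=1))
print("lid top view",plane(ct,t([(201,349)]),.088))
print("lid scene",plane(cs,s([(204,149)]),.088))
print("shaft scene",plane(cs,s([(134,105),(252,86),(285,172),(142,196)]),.1))
print("knob top hex",plane(ct,t([(108,97),(150,67),(118,124),(155,100)]),.105))
print("knob scene top edge",plane(cs,s([(220,350),(257,345),(238,450),(275,442)]),.105))
print("tub top",plane(ct,np.array([(397,260)])/3.5+[110,180],.145))
print("tub scene",plane(cs,[(316,186)],.145))
M=co.mean(0)
E
python3 - <<'E'
import cv2
im=cv2.imread("pics/top0.png")[160:210,355:415]; cv2.imwrite("pics/c4.png",cv2.convertScaleAbs(cv2.resize(im,None,fx=10,fy=10,interpolation=cv2.INTER_CUBIC),alpha=2,beta=10))
im=cv2.imread("pics/scene0.png")[165:205,290:340]; cv2.imwrite("pics/c5.png",cv2.resize(im,None,fx=10,fy=10,interpolation=cv2.INTER_CUBIC))
E
```

```text
[[ 0.528  -0.0549  0.1   ]
 [ 0.539  -0.1245  0.1   ]
 [ 0.4728 -0.138   0.1   ]
 [ 0.4566 -0.0679  0.1   ]] [ 0.4991 -0.0963  0.1   ] [0.0705 0.0676 0.072  0.0726]
lid top view [[ 0.4991 -0.0971  0.088 ]]
lid scene [[ 0.5042 -0.0951  0.088 ]]
shaft scene [[ 0.4789 -0.1334  0.1   ]
 [ 0.4681 -0.0699  0.1   ]
 [ 0.5378 -0.0479  0.1   ]
 [ 0.5501 -0.1213  0.1   ]]
knob top hex [[ 0.6586 -0.0434  0.105 ]
 [ 0.6781 -0.0712  0.105 ]
 [ 0.6408 -0.0489  0.105 ]
 [ 0.6562 -0.0732  0.105 ]]
knob scene top edge [[ 0.6623 -0.0715  0.105 ]
 [ 0.6605 -0.054   0.105 ]
 [ 0.7223 -0.0587  0.105 ]
 [ 0.719  -0.0422  0.105 ]]
tub top [[0.5386 0.2201 0.145 ]]
tub scene [[0.548  0.2209 0.145 ]]
```

View pics/c4.png

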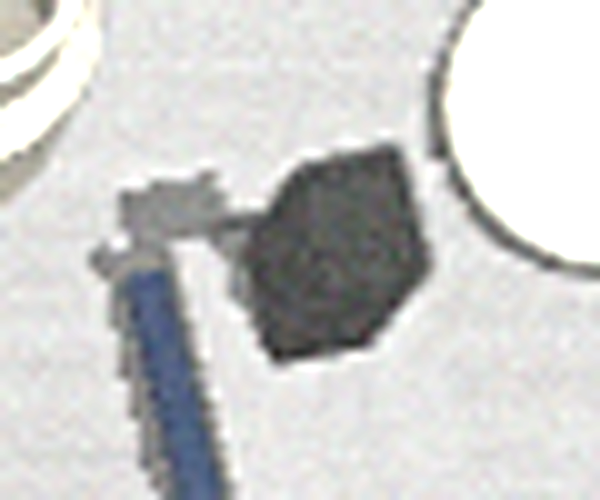

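View pics/c5.png

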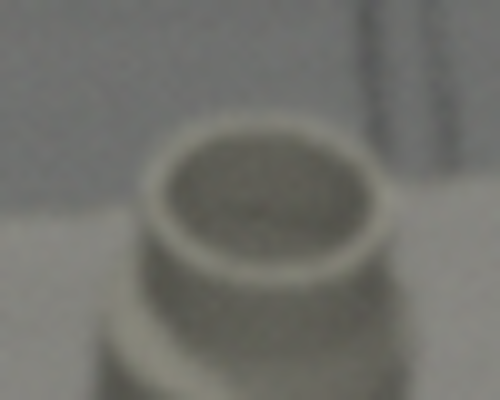

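Run:
```python
from h import *
np.set_printoptions(precision=4,suppress=True)
ct=r.get_calibration("top");cs=r.get_calibration("scene")
k=plane(ct,[(391.5,181.2)],.105)[0];print("knob",k)
kc=plane(ct,np.array([(300,160),(400,145),(430,265)])/10+[355,160],.105);print(kc,np.linalg.norm(np.diff(kc,axis=0),axis=1), (kc[0]+kc[2])/2)
m=np.array([.4995,-.0967]); d=m-k[:2]; print(np.linalg.norm(d), d/np.linalg.norm(d))
print("tub scene",plane(cs,[(316.8,184.4)],.145))
print("near tub",plane(ct,[(348,158)],.075), "near lid",plane(ct,[(415.5,171)],.012))
s=lambda p:np.array(p)/3.7+[100,160]
print("scene knob proj", (proj(cs,[[k[0],k[1],.105]])-[100,160])*3.7)
s=r.get_state(); print(Ro.from_quat(s['eef_rot']).as_matrix(), s['clock'])
c=r.get_calibration("wrist"); print(-c['R'].T@c['t'], c['R'],c['fx'])
im=r.snapshot("wrist"); cv2.imwrite("pics/w0.png",im[:,:,::-1])
```

```text
knob [ 0.6667 -0.0636  0.105 ]
[[ 0.6762 -0.0529  0.105 ]
 [ 0.6786 -0.0703  0.105 ]
 [ 0.6571 -0.0742  0.105 ]] [0.0175 0.0219] [ 0.6667 -0.0636  0.105 ]
0.1704819322804297 [-0.981  -0.1942]
tub scene [[0.5436 0.2231 0.145 ]]
near tub [[0.7195 0.006  0.075 ]] near lid [[ 0.7116 -0.1308  0.012 ]]
scene knob proj [[235.9247 356.2429]]
[[ 0.4113 -0.9115 -0.0007]
 [-0.9115 -0.4113  0.0014]
 [-0.0016  0.0001 -1.    ]] 0.1
[ 0.3281 -0.5379  0.3828] [[ 0.4118 -0.9113 -0.0017]
 [-0.8694 -0.3935  0.2988]
 [-0.273  -0.1215 -0.9543]] 334.0698704129448
```

View pics/w0.png

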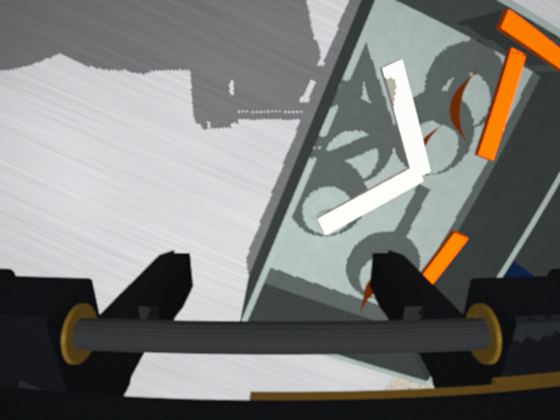

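Request:
{"api": "play_rows", "payload": {
  "increments": [
    [0.7, -15, -30, 0, 0, 0, 0.029],
    [0.7, -20, -40, 0, 0, 0, 0.029],
    [0.7, -20, -40, 0, 0, 0, 0.029],
    [0.7, -20, -40, 0, 0, 0, 0.029],
    [0.7, -20, -40, 0, 0, 0, 0.029],
    [0.7, -20, -40, 0, 0, 0, 0.029],
    [0.7, -20, -40, 0, 0, 0, 0.029],
    [0.7, -15, -30, 0, 0, 0, 0.029]
  ]
}}

```text
clock: 1.15
tool_pos: [0.4975, -0.3291, 0.235]
eef_rot: [0.766, -0.642, -0.003, 0.001]
contact_force: [-0.3, -0.4, 0.6]
opening: 0.697
```

```bash
cat >> h.py <<'E'
def go(tx,ty,tz,xdir=(0.194,-0.981)):
    s=r.get_state(); R=Ro.from_quat(s['eef_rot']).as_matrix(); p=np.array(s['tool_pos'])
    x=np.array([*xdir,0]);x/=np.linalg.norm(x);z=np.array([0,0,-1.]);T=np.c_[x,np.cross(z,x),z]
    rv=Ro.from_matrix(R.T@T).as_rotvec()
    d=(np.array([tx,ty,tz])-p)
    print("t",round(s['clock'],3),"pos",p.round(4),"d tool mm",(R.T@d*1e3).round(1),"d in target frame",(T.T@d*1e3).round(1),"turn",rv.round(4),"F",np.round(s['contact_force'],1),"open",round(s['opening'],3))
E
python3 -c "
from h import *
go(.667,-.0636,.07)"
```

```text
t 1.15 pos [ 0.4975 -0.3291  0.235 ] d tool mm [-231.1 -214.2  164.9] d in target frame [-227.6 -217.8  165. ] turn [ 0.0047  0.0037 -0.0193] F [-0.3 -0.4  0.6] open 0.697
```

Request:
{"api": "play_rows", "payload": {
  "increments": [
    [0.7, -32, -30, 0, 0, 0, -0.01],
    [0.7, -32, -30, 0, 0, 0, -0.005],
    [0.7, -32, -30, 5, 0, 0, 0],
    [0.7, -32, -30, 10, 0, 0, 0],
    [0.7, -32, -30, 10, 0, 0, 0],
    [0.7, -32, -30, 10, 0, 0, 0],
    [0.7, -26, -25, 10, 0, 0, 0],
    [0.7, -12, -11, 0, 0, 0, 0]
  ]
}}

```text
clock: 2.15
tool_pos: [0.6712, -0.0516, 0.1857]
eef_rot: [0.772, -0.635, -0.005, 0.001]
contact_force: [-0.4, -0.2, -0.4]
opening: 0.701
```

```bash
python3 -c "
from h import *
np.set_printoptions(precision=4,suppress=True)
go(.667,-.0636,.07)
c=r.get_calibration('wrist')
im=r.snapshot('wrist'); cv2.imwrite('pics/w1.png',im[:,:,::-1])
print(proj(c,[[.667,-.0636,.105]]))
np.save('cw1.npy',c,allow_pickle=True)
"
```

```text
t 2.15 pos [ 0.6712 -0.0516  0.1857] d tool mm [ 11.5   5.6 115.6] d in target frame [ 10.9   6.5 115.7] turn [ 0.0079  0.0053 -0.0016] F [-0.4 -0.2 -0.4] open 0.701
[[296.0056 225.5169]]
```

View pics/w1.png

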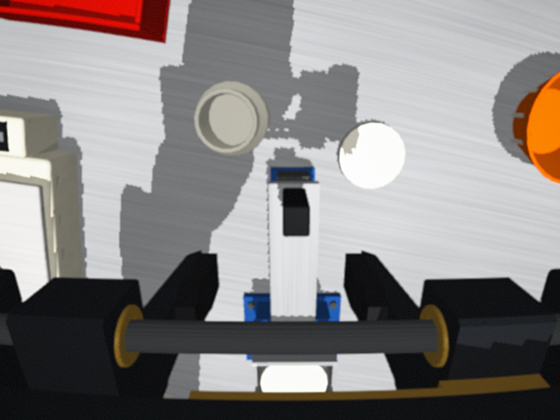

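```bash
python3 -c "
from h import *
c=np.load('cw1.npy',allow_pickle=True).item()
print(plane(c,[(296,220.5)],.105))
go(.670,-.063,.068)
"
```

```text
[[ 0.67075533 -0.06280192  0.105     ]]
t 2.2 pos [ 0.6724 -0.0498  0.1862] d tool mm [ 13.3   4.3 118.2] d in target frame [ 12.5   4.9 118.2] turn [ 0.0055  0.0064 -0.0001] F [1.8 1.7 0.1] open 0.698
```

Request:
{"api": "play_rows", "payload": {
  "increments": [
    [0.7, 10, 3, 0, 0.006, 0.006, 0],
    [0.7, 4, 1, 0, 0, 0, 0],
    [0.7, 0, 0, 25, 0, 0, 0],
    [0.7, 0, 0, 25, 0, 0, 0],
    [0.7, 0, 0, 25, 0, 0, 0],
    [0.7, 0, 0, 25, 0, 0, 0],
    [0.7, 0, 0, 12, 0, 0, 0],
    [0.7, 0, 0, 0, 0, 0, 0]
  ]
}}

```text
clock: 3.2
tool_pos: [0.6684, -0.084, 0.0763]
eef_rot: [0.766, -0.642, 0.004, 0.002]
contact_force: [0.1, 3.1, -2.2]
opening: 0.701
```

```bash
python3 -c "
from h import *
go(.670,-.063,.068)
"
```

```text
t 3.2 pos [ 0.6684 -0.084   0.0763] d tool mm [-20.5  -5.2   8.1] d in target frame [-20.3  -5.6   8.3] turn [-0.0021 -0.0093 -0.0199] F [ 0.1  3.1 -2.2] open 0.701
```

Request:
{"api": "play_rows", "payload": {
  "increments": [
    [0.7, -10, -3, 0, 0, -0.008, -0.01],
    [0.7, -8, -2, 0, 0, 0, -0.008],
    [0.7, 0, 0, 4, 0, 0, 0],
    [0.7, 0, 0, 3, 0, 0, 0],
    [0.7, 0, 0, 0, 0, 0, 0],
    [0.7, 0, 0, 0, 0, 0, 0],
    [0.7, 0, 0, 0, 0, 0, 0],
    [0.7, 0, 0, 0, 0, 0, 0]
  ]
}}

```text
clock: 4.2
tool_pos: [0.6724, -0.0668, 0.0721]
eef_rot: [0.772, -0.636, 0.004, -0.001]
contact_force: [-0.0, 0.1, -0.2]
opening: 0.701
```

```bash
python3 -c "
from h import *
go(.670,-.063,.068)
c=r.get_calibration('wrist')
im=r.snapshot('wrist'); cv2.imwrite('pics/w2.png',im[:,:,::-1])
"
```

```text
t 4.2 pos [ 0.6724 -0.0668  0.0721] d tool mm [-4.2  1.7  4.1] d in target frame [-4.2  1.6  4.1] turn [-0.0071 -0.005  -0.002 ] F [-0.   0.1 -0.2] open 0.701
```

View pics/w2.png

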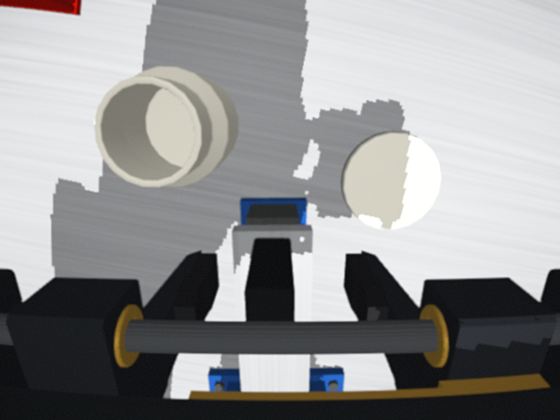

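Request:
{"api": "play_rows", "payload": {
  "increments": [
    [0.7, -4, 1.5, 3, 0, 0, 0],
    [0.5, 0, 0, 0, 0, 0, 0],
    [0.3, 0, 0, 0, 0, 0, 0],
    [0.1, 0, 0, 0, 0, 0, 0],
    [0.1, 0, 0, 0, 0, 0, 0],
    [0.1, 0, 0, 0, 0, 0, 0],
    [0.1, 0, 0, 0, 0, 0, 0],
    [0.1, 0, 0, 0, 0, 0, 0]
  ],
  "grip_force": 20
}}

```text
clock: 5.25
tool_pos: [0.67, -0.0625, 0.0689]
eef_rot: [0.772, -0.635, 0.004, -0.001]
contact_force: [-0.2, -0.4, -0.1]
opening: 0.224
```

```bash
python3 -c "
from h import *
go(.670,-.063,.068)
"
```

```text
t 5.25 pos [ 0.67   -0.0625  0.0689] d tool mm [0.5 0.1 0.9] d in target frame [0.5 0.1 0.9] turn [-0.007  -0.0046 -0.001 ] F [-0.2 -0.4 -0.1] open 0.224
```

Request:
{"api": "play_rows", "payload": {
  "increments": [
    [0.1, 0, 8, 0, 0, 0, 0],
    [0.1, 0, 14, 0, 0, 0, 0],
    [0.1, 0, 14, 0, 0, 0, 0],
    [0.1, 0, 14, 0, 0, 0, 0],
    [0.1, 0, 14, 0, 0, 0, 0],
    [0.1, 0, 12, 0, 0, 0, 0],
    [0.1, 0, 6, 0, 0, 0, 0],
    [0.1, 0, 2, 0, 0, 0, 0]
  ]
}}

```text
clock: 6.25
tool_pos: [0.5921, -0.0783, 0.0689]
eef_rot: [0.773, -0.635, 0.011, -0.008]
contact_force: [3.5, 0.3, -3.0]
opening: 0.224
```

```bash
python3 -c "
from h import *
go(.670-.0883,-.063-.0175,.068)
"
```

```text
t 6.25 pos [ 0.5921 -0.0783  0.0689] d tool mm [ 0.1 10.6  0.6] d in target frame [ 0.1 10.6  0.9] turn [-0.026  -0.0068  0.0002] F [ 3.5  0.3 -3. ] open 0.224
```

Request:
{"api": "play_rows", "payload": {
  "increments": [
    [0.1, 0, 6, 0, -0.01, 0, 0],
    [0.1, 0, 5, 0, -0.005, 0, 0],
    [0.1, 0, 3, 0, 0, 0, 0],
    [0.1, 0, 2, 0, 0, 0, 0],
    [0.1, 0, 2, 0, 0, 0, 0],
    [0.1, 0, 0, 0, 0, 0, 0],
    [0.1, 0, 0, 0, 0, 0, 0],
    [0.1, 0, 0, 0, 0, 0, 0]
  ]
}}

```text
clock: 7.25
tool_pos: [0.5819, -0.0804, 0.0689]
eef_rot: [0.773, -0.634, 0.012, -0.008]
contact_force: [3.3, 0.2, -2.3]
opening: 0.225
```

```bash
python3 -c "
from h import *
go(.670-.0883,-.063-.0175,.068)
"
```

```text
t 7.25 pos [ 0.5819 -0.0804  0.0689] d tool mm [0.  0.2 0.8] d in target frame [0.  0.2 0.9] turn [-0.0264 -0.0085  0.0015] F [ 3.3  0.2 -2.3] open 0.225
```

```bash
python3 -c "
from h import *
im=r.snapshot('scene'); cv2.imwrite('pics/s1.png',cv2.resize(im[100:300,60:280,::-1],None,fx=2.9,fy=2.9,interpolation=cv2.INTER_CUBIC))
"
```

```text
(no output)
```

View pics/s1.png

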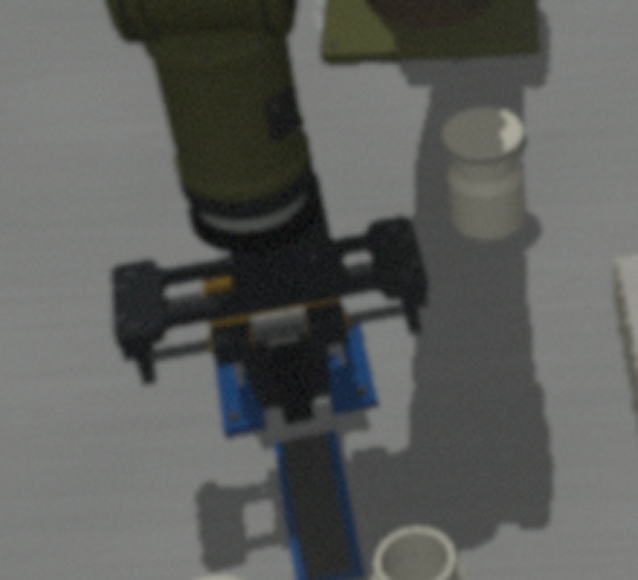

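Slide is in (knob by the shaft, 90 mm travelled, in the middle of the crop at about (300,400)); the lid is hidden by the gripper. A gentle extra push confirms the stop, then I draw back.

Request:
{"api": "play_rows", "payload": {
  "increments": [
    [0.1, 0, 4, 0, 0, 0, 0],
    [0.1, 0, 4, 0, 0, 0, 0],
    [0.1, 0, -8, 0, 0, 0, 0],
    [0.1, 0, -14, 0, 0, 0, 0],
    [0.1, 0, -15, 0, 0, 0, 0],
    [0.1, 0, -15, 0, 0, 0, 0],
    [0.1, 0, -15, 0, 0, 0, 0],
    [0.1, 0, -13, 0, 0, 0, 0]
  ]
}}

```text
clock: 8.3
tool_pos: [0.6438, -0.0679, 0.0689]
eef_rot: [0.773, -0.635, 0.003, 0.001]
contact_force: [-3.0, 0.5, 3.9]
opening: 0.225
```

```bash
python3 -c "
from h import *
go(.670,-.063,.068)
"
```

```text
t 8.3 pos [ 0.6438 -0.0679  0.0689] d tool mm [  0.3 -26.6   1. ] d in target frame [  0.3 -26.6   0.9] turn [-0.0033 -0.0062 -0.0004] F [-3.   0.5  3.9] open 0.225
```

Request:
{"api": "play_rows", "payload": {
  "increments": [
    [0.1, 0, -12, 0, 0, 0, 0],
    [0.1, 0, -10, 0, 0, 0, 0],
    [0.1, 0, -6, 0, 0, 0, 0],
    [0.1, 0, -4, 0, 0, 0, 0],
    [0.1, 0, -4, 0, 0, 0, 0],
    [0.1, 0, -4, 0, 0, 0, 0],
    [0.1, 0, -2, 0, 0, 0, 0],
    [0.1, 0, 0, 0, 0, 0, 0]
  ]
}}

```text
clock: 9.3
tool_pos: [0.6698, -0.0625, 0.0687]
eef_rot: [0.772, -0.636, -0.01, 0.015]
contact_force: [-0.2, -0.5, 0.3]
opening: 0.226
```

```bash
python3 -c "
from h import *
go(.670,-.063,.068)
"
```

```text
t 9.3 pos [ 0.6698 -0.0625  0.0687] d tool mm [ 0.5 -0.1  0.7] d in target frame [ 0.5 -0.1  0.7] turn [ 0.0353 -0.0029 -0.0023] F [-0.2 -0.5  0.3] open 0.226
```

Request:
{"api": "play_rows", "payload": {
  "increments": [
    [0.1, 0, -2, 0, 0, 0, 0],
    [0.6, 0, 0, 0, 0, 0, 0],
    [0.6, 0, 0, 0, 0, 0, 0],
    [0.6, 0, 0, 0, 0, 0, 0],
    [0.6, 0, 0, 0, 0, 0, 0],
    [0.6, 0, 0, -20, 0.015, 0, 0],
    [0.6, 0, 0, -40, 0.015, 0, 0],
    [0.6, 0, 0, -40, 0.005, 0, 0]
  ]
}}

```text
clock: 10.3
tool_pos: [0.6721, -0.0617, 0.1697]
eef_rot: [0.772, -0.636, -0.0, 0.002]
contact_force: [0.8, -0.2, 0.2]
opening: 0.602
```

```bash
python3 -c "
from h import *
go(.5,-.1,.2)
im=r.snapshot('wrist'); cv2.imwrite('pics/w3.png',im[:,:,::-1])
im=r.snapshot('top'); cv2.imwrite('pics/t3.png',cv2.resize(im[130:380,300:520,::-1],None,fx=2.3,fy=2.3,interpolation=cv2.INTER_CUBIC))
"
```

```text
t 10.3 pos [ 0.6721 -0.0617  0.1697] d tool mm [  4.8 176.3 -29.7] d in target frame [  4.2 176.2 -30.3] turn [ 0.0036 -0.0021 -0.0028] F [ 0.8 -0.2  0.2] open 0.602
```

View pics/t3.png

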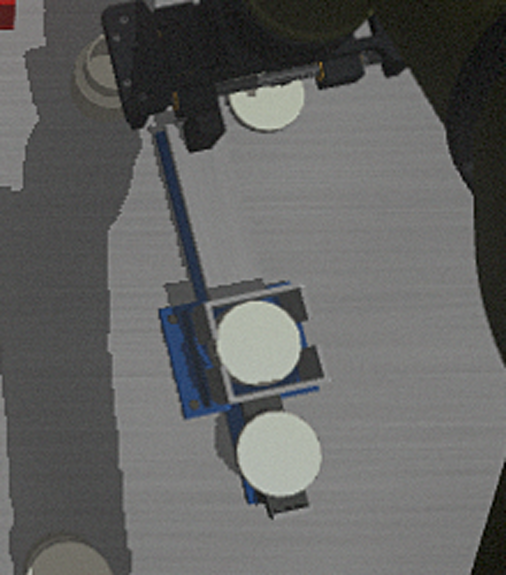

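View pics/w3.png

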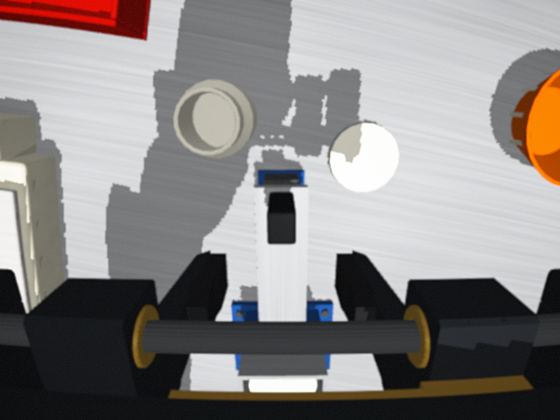

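Run:
```python
from h import *
np.set_printoptions(precision=4,suppress=True)
ct=r.get_calibration("top")
print(plane(ct,[(421.3,327)],.052), np.array([.5025,-.0957])+.083*np.array([-.981,-.194]))
go(.421,-.111,.2)
```

```text
[[ 0.4187 -0.1133  0.052 ]] [ 0.4211 -0.1118]
t 10.4 pos [ 0.6757 -0.062   0.174 ] d tool mm [ -0.4 259.2 -27.7] d in target frame [ -1.3 259.4 -26. ] turn [-0.0065 -0.0045 -0.0032] F [0.5 0.  0.9] open 0.6
```

Request:
{"api": "play_rows", "payload": {
  "increments": [
    [0.8, 0, 20, -20, 0, 0, 0],
    [0.9, 0, 40, -12, 0, 0, 0],
    [1, 0, 42, 0, 0, 0, 0],
    [1, 0, 42, 0, 0, 0, 0],
    [1, 0, 42, 0, 0, 0, 0],
    [1, 0, 42, 0, 0, 0, 0],
    [1, 0, 30, 0, 0, 0, 0],
    [1, 0, 14, 0, 0, 0, 0]
  ]
}}

```text
clock: 11.4
tool_pos: [0.4011, -0.1151, 0.2086]
eef_rot: [0.772, -0.636, 0.009, -0.005]
contact_force: [-0.3, -0.4, -0.3]
opening: 1.0
```

Request:
{"api": "play_rows", "payload": {
  "increments": [
    [1, 0, 4, 0, 0, 0, 0],
    [1, 0, 4, 0, 0, 0, 0],
    [1, 0, 2, 0, 0, 0, 0],
    [1, 0, 0, 0, 0, 0, 0],
    [1, 0, 0, 0, 0, 0, 0],
    [1, 0, 0, 0, 0, 0, 0],
    [1, 0, 0, 0, 0, 0, 0],
    [1, 0, 0, 0, 0, 0, 0]
  ]
}}

```text
clock: 12.4
tool_pos: [0.3931, -0.1169, 0.2092]
eef_rot: [0.772, -0.636, 0.011, -0.006]
contact_force: [-0.0, 0.7, 0.2]
opening: 1.002
```

```bash
python3 -c "
from h import *
go(.421,-.112,.2)
c=r.get_calibration('wrist');np.save('cw4.npy',c,allow_pickle=True)
im=r.snapshot('wrist'); cv2.imwrite('pics/w4.png',im[:,:,::-1])
"
```

```text
t 12.4 pos [ 0.3931 -0.1169  0.2092] d tool mm [  0.4 -28.1   9.8] d in target frame [  0.6 -28.3   9.2] turn [-0.0225 -0.0089 -0.0024] F [-0.   0.7  0.2] open 1.002
```

View pics/w4.png

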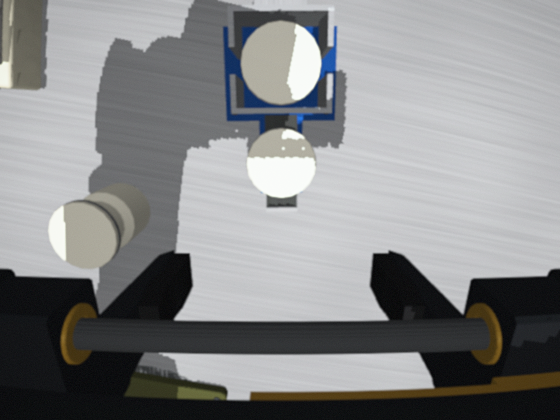

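Run:
```python
from h import *
np.set_printoptions(precision=4,suppress=True)
c=np.load('cw4.npy',allow_pickle=True).item()
print("lid",plane(c,[(281.5,163)],.052),"stack top",plane(c,[(281,62)],.076), plane(c,[(246,163),(317,163)],.052))
p=plane(c,[(281.5,163)],.052)[0]
go(p[0],p[1],.12)
```

```text
lid [[ 0.4227 -0.1135  0.052 ]] stack top [[ 0.5045 -0.0968  0.076 ]] [[ 0.4165 -0.0817  0.052 ]
 [ 0.4289 -0.1454  0.052 ]]
t 12.45 pos [ 0.393  -0.1169  0.2092] d tool mm [  1.6 -27.7  89.8] d in target frame [  2.4 -29.7  89.2] turn [-0.0224 -0.0088 -0.0024] F [0.8 0.1 0.7] open 1.003
```

Request:
{"api": "play_rows", "payload": {
  "increments": [
    [1, 0, -14, 15, -0.012, -0.008, 0],
    [1, 1, -13, 30, -0.008, 0, 0],
    [1, 0, -1, 20, 0, 0, 0],
    [1, 0, 0, 10, 0, 0, 0],
    [1, 0, 0, 0, 0, 0, 0],
    [1, 0, 0, 0, 0, 0, 0],
    [1, 0, 0, 0, 0, 0, 0],
    [1, 0, 0, 0, 0, 0, 0]
  ]
}}

```text
clock: 13.45
tool_pos: [0.4237, -0.1132, 0.1346]
eef_rot: [0.772, -0.636, 0.003, -0.002]
contact_force: [-0.7, -0.3, -0.5]
opening: 1.001
```

```bash
python3 -c "
from h import *
go(.4227,-.1135,.033)
"
```

```text
t 13.45 pos [ 0.4237 -0.1132  0.1346] d tool mm [-1.000e-01  1.800e+00  1.016e+02] d in target frame [1.000e-01 1.100e+00 1.016e+02] turn [-0.0067 -0.0026 -0.0034] F [-0.7 -0.3 -0.5] open 1.001
```

Descend most of the way, settle, then look.

Request:
{"api": "play_rows", "payload": {
  "increments": [
    [1, 0, 1, 12, -0.005, -0.002, -0.003],
    [1, 0, 0, 14, 0, 0, 0],
    [1, 0, 0, 14, 0, 0, 0],
    [1, 0, 0, 14, 0, 0, 0],
    [1, 0, 0, 10, 0, 0, 0],
    [1, 0, 0, 0, 0, 0, 0],
    [1, 0, 0, 0, 0, 0, 0],
    [1, 0, 0, 0, 0, 0, 0]
  ]
}}

```text
clock: 14.45
tool_pos: [0.4234, -0.1136, 0.067]
eef_rot: [0.773, -0.635, 0.001, -0.001]
contact_force: [0.8, -0.4, -0.1]
opening: 0.999
```

```bash
python3 -c "
from h import *
go(.4227,-.1135,.033)
im=r.snapshot('wrist'); cv2.imwrite('pics/w5.png',im[:,:,::-1])
im=r.snapshot('top'); cv2.imwrite('pics/t5.png',cv2.resize(im[200:400,340:520,::-1],None,fx=2.9,fy=2.9,interpolation=cv2.INTER_CUBIC))
"
```

```text
t 14.45 pos [ 0.4234 -0.1136  0.067 ] d tool mm [-0.2  0.7 34. ] d in target frame [-0.2  0.6 34. ] turn [-0.0022 -0.0007  0.0001] F [ 0.8 -0.4 -0.1] open 0.999
```

View pics/w5.png

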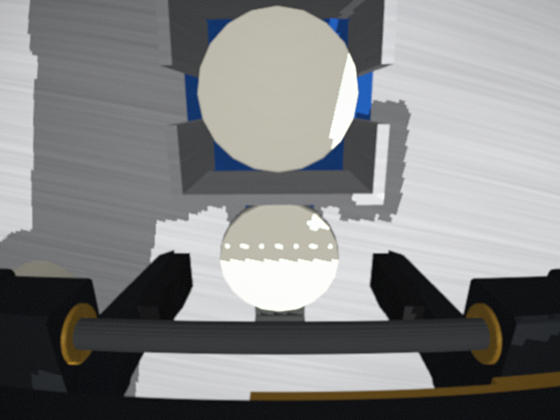

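View pics/t5.png

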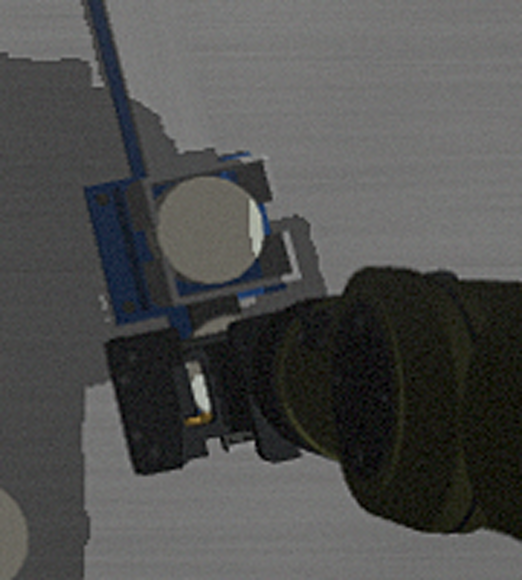

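Request:
{"api": "play_rows", "payload": {
  "increments": [
    [1, 0, 1, 10, 0, 0, 0],
    [1, 0, 0, 12, 0, 0, 0],
    [1, 0, 0, 10, 0, 0, 0],
    [1, 0, 0, 2, 0, 0, 0],
    [1, 0, 0, 0, 0, 0, 0],
    [1, 0, 0, 0, 0, 0, 0],
    [1, 0, 0, 0, 0, 0, 0],
    [1, 0, 0, 0, 0, 0, 0]
  ]
}}

```text
clock: 15.55
tool_pos: [0.4268, -0.1146, 0.0349]
eef_rot: [0.773, -0.635, -0.004, 0.001]
contact_force: [0.5, -0.2, 0.0]
opening: 1.002
```

```bash
python3 -c "
from h import *
go(.4227,-.1135,.032)
"
```

```text
t 15.55 pos [ 0.4268 -0.1146  0.0349] d tool mm [-1.8  3.8  2.9] d in target frame [-1.9  3.8  2.9] turn [ 0.0064  0.0053 -0.0002] F [ 0.5 -0.2  0. ] open 1.002
```

Request:
{"api": "play_rows", "payload": {
  "increments": [
    [1, -1.5, 4, 3, 0.006, 0.005, 0],
    [1, 0, 0, 0, 0, 0, 0],
    [0.8, 0, 0, 0, 0, 0, 0],
    [0.7, 0, 0, 0, 0, 0, 0],
    [0.6, 0, 0, 0, 0, 0, 0],
    [0.6, 0, 0, 0, 0, 0, 0],
    [0.6, 0, 0, 0, 0, 0, 0],
    [0.6, 0, 0, 0, 0, 0, 0]
  ],
  "grip_force": 12
}}

```text
clock: 16.55
tool_pos: [0.4256, -0.1147, 0.0345]
eef_rot: [0.772, -0.635, -0.003, 0.001]
contact_force: [0.4, 1.0, -0.5]
opening: 0.721
```

```bash
python3 -c "
from h import *
go(.4227,-.1135,.032)
"
```

```text
t 16.55 pos [ 0.4256 -0.1147  0.0345] d tool mm [-1.8  2.6  2.5] d in target frame [-1.8  2.6  2.5] turn [ 0.0049  0.0025 -0.001 ] F [ 0.4  1.  -0.5] open 0.721
```

Request:
{"api": "play_rows", "payload": {
  "increments": [
    [0.6, 0, 0, -4, 0, 0, 0],
    [0.6, 0, 0, -8, 0, 0, 0],
    [0.6, 0, 0, -15, 0, 0, 0],
    [0.6, 0, 0, -25, 0, 0, 0],
    [0.6, 0, 0, -30, 0, 0, 0],
    [0.6, 0, 0, -30, 0, 0, 0],
    [0.6, 0, 0, -30, 0, 0, 0],
    [0.6, 0, 0, -25, 0, 0, 0]
  ],
  "grip_force": 18
}}

```text
clock: 17.55
tool_pos: [0.4238, -0.1154, 0.207]
eef_rot: [0.773, -0.635, -0.005, 0.004]
contact_force: [0.9, 0.3, -1.1]
opening: 0.718
```

```bash
python3 -c "
from h import *
go(.541,.2215,.23)
im=r.snapshot('wrist'); cv2.imwrite('pics/w6.png',im[:,:,::-1])
im=r.snapshot('scene'); cv2.imwrite('pics/s6.png',cv2.resize(im[60:300,60:380,::-1],None,fx=2.4,fy=2.4,interpolation=cv2.INTER_CUBIC))
"
```

```text
t 17.55 pos [ 0.4238 -0.1154  0.207 ] d tool mm [-307.9 -180.   -24.4] d in target frame [-307.8 -180.3  -23. ] turn [ 0.0115  0.0022 -0.0001] F [ 0.9  0.3 -1.1] open 0.718
```

View pics/w6.png

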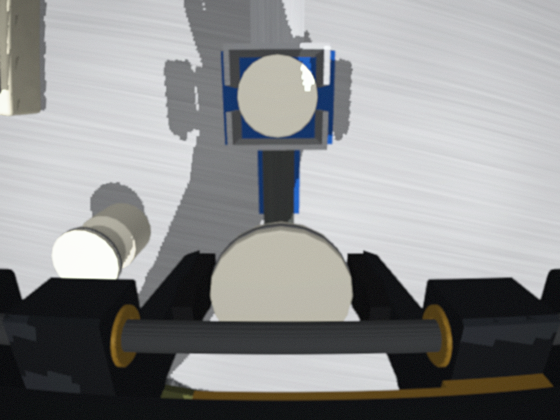

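View pics/s6.png

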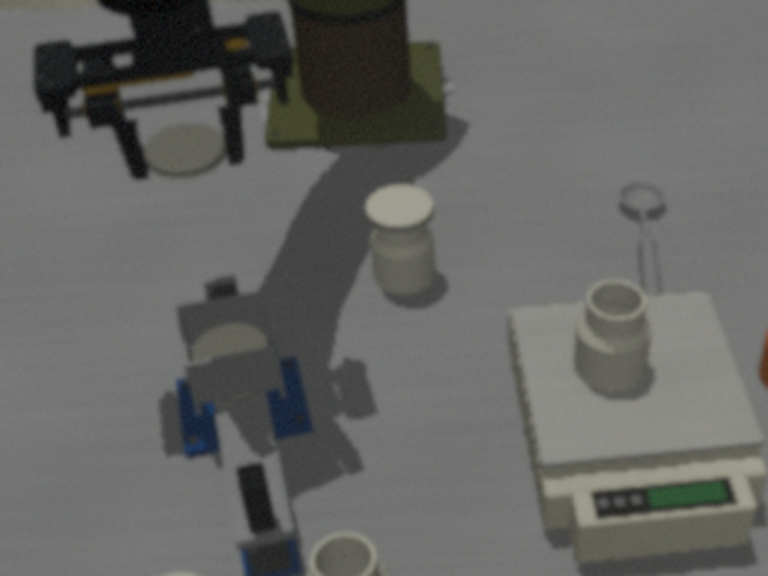

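Request:
{"api": "play_rows", "payload": {
  "increments": [
    [0.6, -20, -8, -10, 0, 0, 0],
    [0.6, -42, -15, -10, 0, 0, 0],
    [0.6, -45, -18, -5, 0, 0, 0],
    [0.6, -45, -18, 0, 0, 0, 0],
    [0.6, -45, -18, 0, 0, 0, 0],
    [0.6, -45, -16, 0, 0, 0, 0],
    [0.6, -30, -10, 0, 0, 0, 0],
    [0.6, -12, -4, 0, 0, 0, 0]
  ]
}}

```text
clock: 18.65
tool_pos: [0.4714, 0.2032, 0.2302]
eef_rot: [0.774, -0.633, -0.007, 0.004]
contact_force: [-0.2, -0.0, -0.5]
opening: 0.717
```

Request:
{"api": "play_rows", "payload": {
  "increments": [
    [0.6, 0, 0, 0, 0, 0, 0],
    [0.6, 0, 0, 0, 0, 0, 0],
    [0.6, 0, 0, 0, 0, 0, 0],
    [0.6, 0, 0, 0, 0, 0, 0],
    [0.6, 0, 0, 0, 0, 0, 0],
    [0.6, 0, 0, 0, 0, 0, 0],
    [0.6, 0, 0, 0, 0, 0, 0],
    [0.6, 0, 0, 0, 0, 0, 0]
  ]
}}

```text
clock: 19.65
tool_pos: [0.4706, 0.1986, 0.2294]
eef_rot: [0.773, -0.634, -0.006, 0.007]
contact_force: [-0.4, 0.8, -0.8]
opening: 0.72
```

```bash
python3 -c "
from h import *
go(.541,.2215,.23)
c=r.get_calibration('wrist');np.save('cw7.npy',c,allow_pickle=True)
im=r.snapshot('wrist'); cv2.imwrite('pics/w7.png',im[:,:,::-1])
"
```

```text
t 19.65 pos [0.4706 0.1986 0.2294] d tool mm [ -8.7 -73.5  -2. ] d in target frame [ -8.8 -73.5  -0.6] turn [0.0187 0.0008 0.001 ] F [-0.4  0.8 -0.8] open 0.72
```

View pics/w7.png

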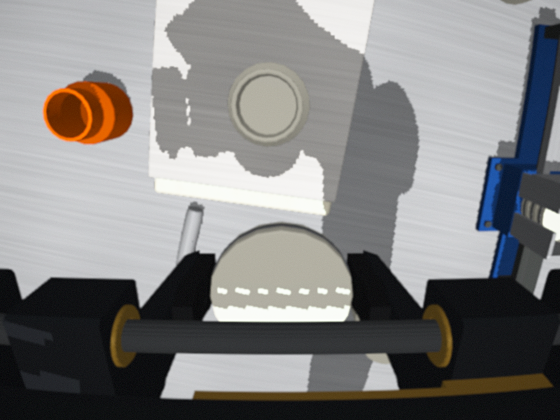

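```bash
python3 -c "
import cv2
im=cv2.imread('pics/w7.png')[50:160,210:330]; cv2.imwrite('pics/c7.png',cv2.resize(im,None,fx=5,fy=5,interpolation=cv2.INTER_CUBIC))"
```

```text
(no output)
```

View pics/c7.png

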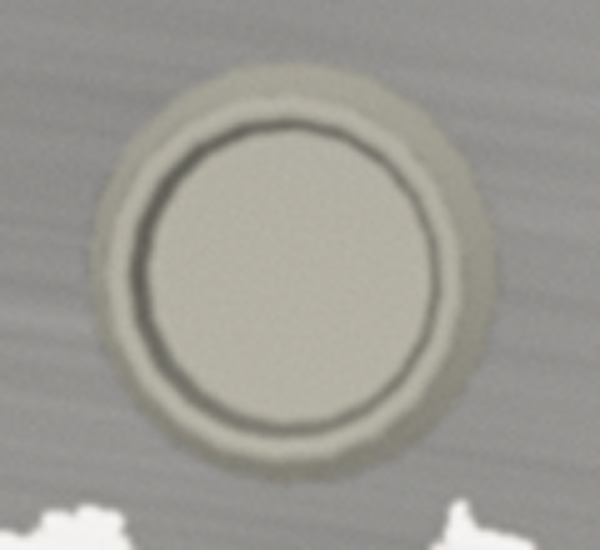

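Run:
```python
from h import *
np.set_printoptions(precision=4,suppress=True)
c=np.load('cw7.npy',allow_pickle=True).item()
m=plane(c,[(266.7,105.6)],.145)[0]; e=plane(c,[(231.4,105.6),(302,105.6)],.145)
print("mouth",m,"dia",np.linalg.norm(e[1]-e[0]))
s=r.get_state();R=Ro.from_quat(s['eef_rot']).as_matrix();p=np.array(s['tool_pos'])
# lid top far edge (row ~226, col 281) and left/right edges in tool frame, top plane height in tool z
for zt in (-.0175,-.0195):
  o,d=ray(c,[(281.5,226),(211,286),(352,286)])
  o2=(o-p)@R; d2=d@R
  q=o2+d2*((zt-o2[2])/d2[:,2])[:,None]; print(zt,q*1e3)
t=m[:2]-.0026*R[:2,1]
go(t[0],t[1],.2)
```

```text
mouth [0.543  0.2221 0.145 ] dia 0.04643917244231375
-0.0175 [[  0.7372 -30.5061 -17.5   ]
 [-29.8897  -2.6035 -17.5   ]
 [ 31.4306  -2.6404 -17.5   ]]
-0.0195 [[  0.7334 -31.2534 -19.5   ]
 [-29.4124  -3.789  -19.5   ]
 [ 30.9446  -3.8254 -19.5   ]]
t 19.7 pos [0.4706 0.1986 0.2294] d tool mm [ -8.9 -78.7  27.9] d in target frame [ -9.  -78.2  29.4] turn [0.0187 0.0008 0.001 ] F [-0.2  0.2  0.1] open 0.719
```

Request:
{"api": "play_rows", "payload": {
  "increments": [
    [0.6, -2, -16, 0, 0.01, 0, 0],
    [0.6, -3, -24, 0, 0.008, 0, 0],
    [0.6, -2, -20, 0, 0, 0, 0],
    [0.6, -1, -12, 8, 0, 0, 0],
    [0.6, 0, -3, 10, 0, 0, 0],
    [0.6, 0, 0, 5, 0, 0, 0],
    [0.6, 0, 0, 0, 0, 0, 0],
    [0.6, 0, 0, 0, 0, 0, 0]
  ]
}}

```text
clock: 20.7
tool_pos: [0.5463, 0.2224, 0.2034]
eef_rot: [0.773, -0.634, -0.0, -0.0]
contact_force: [-0.3, -0.6, -0.9]
opening: 0.722
```

```bash
python3 -c "
from h import *
go(.545,.2225,.1345)
"
```

```text
t 20.7 pos [0.5463 0.2224 0.2034] d tool mm [-0.4  1.3 68.9] d in target frame [-0.4  1.3 68.9] turn [-0.0001  0.0003  0.0017] F [-0.3 -0.6 -0.9] open 0.722
```

Request:
{"api": "play_rows", "payload": {
  "increments": [
    [0.6, 0, 1.3, 8, 0, 0, 0],
    [0.6, 0, 0, 10, 0, 0, 0],
    [0.6, 0, 0, 12, 0, 0, 0],
    [0.6, 0, 0, 12, 0, 0, 0],
    [0.6, 0, 0, 6, 0, 0, 0],
    [0.6, 0, 0, 3, 0, 0, 0],
    [0.6, 0, 0, 0, 0, 0, 0],
    [0.6, 0, 0, 0, 0, 0, 0]
  ]
}}

```text
clock: 21.7
tool_pos: [0.5447, 0.2221, 0.1489]
eef_rot: [0.773, -0.634, -0.0, -0.0]
contact_force: [0.1, 0.8, -0.4]
opening: 0.723
```

```bash
python3 -c "
from h import *
go(.545,.2225,.1395)
im=r.snapshot('scene'); cv2.imwrite('pics/s8.png',cv2.resize(im[100:300,220:400,::-1],None,fx=2.9,fy=2.9,interpolation=cv2.INTER_CUBIC))
"
```

```text
t 21.7 pos [0.5447 0.2221 0.1489] d tool mm [-0.4 -0.4  9.4] d in target frame [-0.4 -0.4  9.4] turn [-0.0001  0.0003  0.0021] F [ 0.1  0.8 -0.4] open 0.723
```

View pics/s8.png

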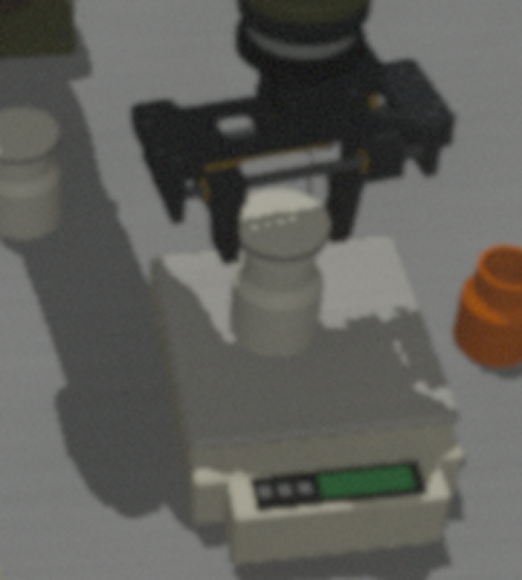

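The lid hangs centred over the tub mouth (crop (283,225) above neck (280,265)). Lower gently until contact.

Request:
{"api": "play_rows", "payload": {
  "increments": [
    [0.6, 0, 0, 4, 0, 0, 0],
    [0.6, 0, 0, 3, 0, 0, 0],
    [0.6, 0, 0, 1, 0, 0, 0],
    [0.6, 0, 0, 1, 0, 0, 0],
    [0.6, 0, 0, 0, 0, 0, 0],
    [0.6, 0, 0, 0, 0, 0, 0],
    [0.6, 0, 0, 0, 0, 0, 0],
    [0.6, 0, 0, 0, 0, 0, 0]
  ]
}}

```text
clock: 22.75
tool_pos: [0.5451, 0.2222, 0.1399]
eef_rot: [0.773, -0.634, 0.0, -0.001]
contact_force: [-0.9, 0.2, -0.4]
opening: 0.721
```

```bash
python3 -c "
from h import *
go(.545,.2225,.1395)
"
```

```text
t 22.75 pos [0.5451 0.2222 0.1399] d tool mm [-0.3  0.   0.4] d in target frame [-0.3  0.   0.4] turn [-0.0013  0.0005  0.0019] F [-0.9  0.2 -0.4] open 0.721
```

Request:
{"api": "play_rows", "payload": {
  "increments": [
    [0.6, 0, 0, 1, 0, 0, 0],
    [0.6, 0, 0, 0.5, 0, 0, 0],
    [0.6, 0, 0, 0, 0, 0, 0],
    [0.6, 0, 0, 0, 0, 0, 0],
    [0.6, 0, 0, 0, 0, 0, 0],
    [0.6, 0, 0, 0, 0, 0, 0],
    [0.6, 0, 0, 0, 0, 0, 0],
    [0.6, 0, 0, 0, 0, 0, 0]
  ]
}}

```text
clock: 23.75
tool_pos: [0.5452, 0.2223, 0.1395]
eef_rot: [0.773, -0.634, 0.001, -0.001]
contact_force: [-1.4, -1.5, 1.3]
opening: 0.717
```

```bash
python3 -c "
from h import *
go(.545,.2225,.1395)
"
```

```text
t 23.75 pos [0.5452 0.2223 0.1395] d tool mm [-0.2  0.2  0. ] d in target frame [-0.2  0.2  0. ] turn [-0.0022  0.0002  0.0018] F [-1.4 -1.5  1.3] open 0.717
```

Request:
{"api": "play_rows", "payload": {
  "increments": [
    [0.74, 0, 0, 0, 0, 0, 0],
    [0.77, 0, 0, 0, 0, 0, 0],
    [0.82, 0, 0, 0, 0, 0, 0],
    [0.9, 0, 0, 0, 0, 0, 0],
    [1, 0, 0, 0, 0, 0, 0],
    [1, 0, 0, 0, 0, 0, 0],
    [1, 0, 0, -8, 0, 0, 0],
    [1, 0, 0, -20, 0, 0, 0]
  ]
}}

```text
clock: 24.75
tool_pos: [0.5444, 0.2218, 0.1668]
eef_rot: [0.773, -0.634, -0.0, 0.0]
contact_force: [0.5, 0.5, 0.5]
opening: 1.003
```

Request:
{"api": "play_rows", "payload": {
  "increments": [
    [1, 0, 0, -30, 0, 0, 0],
    [1, 0, 0, -30, 0, 0, 0],
    [1, 0, 20, -20, 0, 0, 0],
    [1, 0, 30, 0, 0, 0, 0],
    [1, 0, 40, 0, 0, 0, 0],
    [1, 0, 30, 0, 0, 0, 0],
    [1, 0, 10, 0, 0, 0, 0],
    [1, 0, 0, 0, 0, 0, 0]
  ]
}}

```text
clock: 25.75
tool_pos: [0.4159, 0.1978, 0.255]
eef_rot: [0.773, -0.634, 0.002, -0.005]
contact_force: [1.4, -0.3, -0.5]
opening: 0.999
```

```bash
python3 -c "
from h import *
go(.545,.2225,.1395)
c=r.get_calibration('wrist');np.save('cw9.npy',c,allow_pickle=True)
im=r.snapshot('wrist'); cv2.imwrite('pics/w9.png',im[:,:,::-1])
im=r.snapshot('scene'); cv2.imwrite('pics/s9.png',cv2.resize(im[90:300,110:400,::-1],None,fx=2.7,fy=2.7,interpolation=cv2.INTER_CUBIC))
"
```

```text
t 25.75 pos [0.4159 0.1978 0.255 ] d tool mm [   1.3 -130.4  116.8] d in target frame [   0.8 -131.5  115.5] turn [-0.0095  0.0028  0.0018] F [ 1.4 -0.3 -0.5] open 0.999
```

View pics/w9.png

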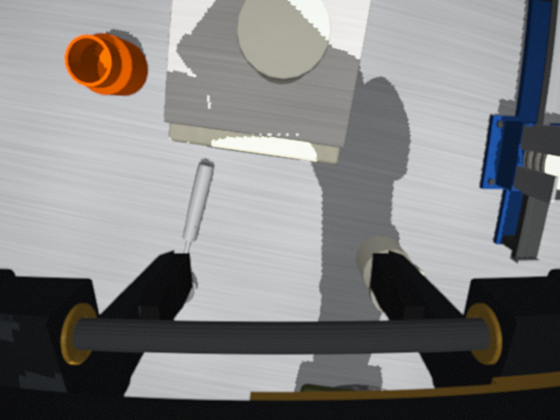

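View pics/s9.png

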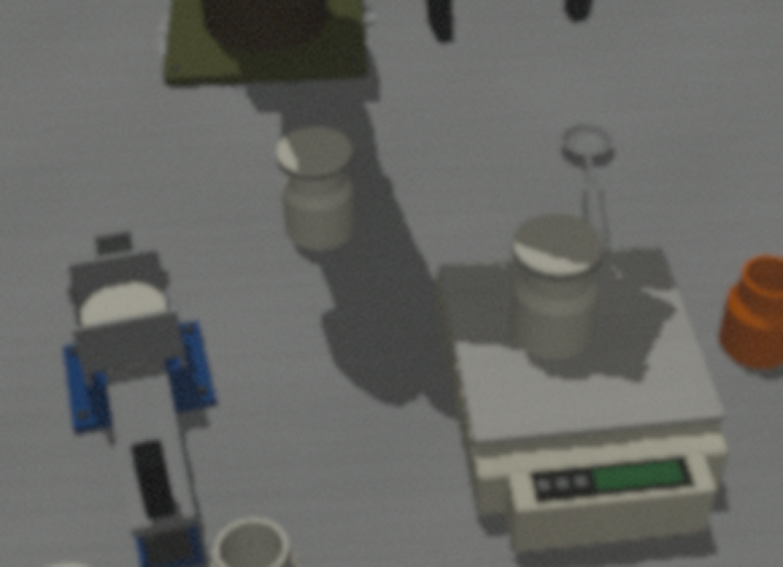

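Run:
```python
from h import *
c=np.load('cw9.npy',allow_pickle=True).item(); cs=r.get_calibration('scene'); ct=r.get_calibration('top')
print(plane(c,[(283.5,34)],.157))
print("scene lid",plane(cs,np.array([(557,245)])/2.7+[110,90],.157))
im=r.snapshot('top'); cv2.imwrite('pics/t9.png',cv2.resize(im[140:360,150:450,::-1],None,fx=2.6,fy=2.6,interpolation=cv2.INTER_CUBIC))
```

```text
[[0.53882487 0.22036546 0.157     ]]
scene lid [[0.54645662 0.22086107 0.157     ]]
```

View pics/t9.png

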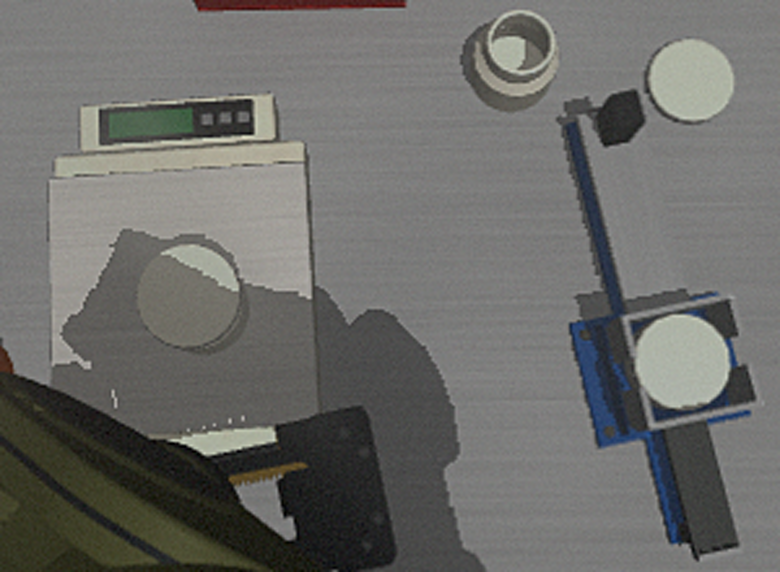

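Run:
```python
from h import *
ct=r.get_calibration('top')
print(plane(ct,[(222.7,254.2)],.157),plane(ct,[(223.4,254.3)],.145))
go(.5,.2,.2)
print(r.finish_job())
```

```text
[[0.53735527 0.21953258 0.157     ]] [[0.53860029 0.22014471 0.145     ]]
t 25.9 pos [0.4167 0.198  0.2546] d tool mm [ 14.4 -81.6  55.4] d in target frame [ 14.2 -82.1  54.6] turn [-0.0094  0.0035  0.0005] F [ 0.4 -0.6 -0.2] open 0.999
the job is handed in; nothing more can be done
None
```

I finished the sequence and handed the job in at about 26 s, but it reports no verdict.

- **Slide:** I gripped the knob and pushed it 90 mm in. I drew it fully back, and the knob returned to within 0.2 mm of its starting point.
- **Magazine:** The top view showed the bottom lid out on the tongue and the other lids still in the shaft. That the next lid dropped to the floor I judged only by eye; I did not measure its height.
- **Lid:** I took only the lid that came out and set it on the tub on the scale. After release it looked flat in the scene view.
- **Tub:** It was still standing upright on the scale.

**Checks on centring:** In the top camera, the lid centre is about 1.4 mm from the rim centre measured at the start. The scene camera puts it about 3.6 mm off. The wrist camera gives about 4.5 mm, from a partly cropped lid. The cameras differ by up to 9 mm on absolute x, but each one's own offset is well inside the 12.5 mm limit. The arm was clear of everything at the end, with contact force near zero.

**One deviation:** While lowering over the knob, the tool drifted about 20 mm sideways and read about 3 N, probably a light touch. I re-centred it before gripping.

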